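Burst of the hood fan beside the stove

TASK

Clear the steam over the stove with a short burst of the hood fan: pull the orange knob straight up until it clicks out and stays, leave it out for a good two seconds, then push it fully home again and let go. Leave the white lamp knob pushed in as it is, and leave the bottle standing where it is.

Things in the scene. Friction and masses are not known exactly. Their poses are not given: they have to be found in the camera images.
- fan_switch (a joint): Orange push-pull knob of the hood fan, a switch on top of a low aluminium box with a black top plate (90 x 90 mm, top 50 mm above the slab, fixed to it). Value in m: 0 = pushed home (off, as it starts), 0.024 = pulled straight up to its stop (on). A spring catch holds it at either end: it takes about 6 to 7 N to pull up or push down, and past half-way (0.012) it snaps by itself to the other end and stays. On counts as above 0.018, home as below 0.004.
- fan_grip (a point): Centre of the orange knob's head, moving with the knob. The head is an upright cylinder 40 mm in diameter and 30 mm tall with a steel band near its top; this point lies on its axis, 13 mm below its top face and 17 mm above its lower face; with the knob home it is 77 mm above the slab and 27 mm above the box top.
- lamp_switch (a joint): White push-pull knob of the lamp, same shape and size as the orange one, on a second box like the first at least 140 mm from it (centre to centre). Value in m as for the fan; it starts pushed home at 0 (off) and must stay so.
- bottle_mid (a point): Centre, 85 mm above its foot, of the closed pale plastic bottle with a blue domed cap, 68 mm in diameter and 170 mm tall, standing loose on the slab at least 100 mm from both knobs. z axis: along the bottle, up.

How it is judged (in metres and radians):
On the way, in this order (a step that is already met when the one before it is completed fails the run):
1. the orange knob is pulled out to its click and left out for at least 1.5 s (value of joint fan_switch above 0.018 m), for 1.5 s.
2. the orange knob is pushed home (value of joint fan_switch below 0.004 m), for 0.2 s.
At the end, for the whole second after the job is handed in: The orange fan knob is home (within 4 mm), the white lamp knob is still home (within 4 mm), and the bottle stands upright (within 10 degrees) within 20 mm of where it started (value of joint each of fan_switch, lamp_switch below 0.004 m and distance of bottle_mid from where it was at the start of the episode below 0.02 m and angle between bottle_mid's own z axis and vertical below 0.17 rad); the robot touches nothing.
It fails at once if the white lamp knob is pulled out (value of joint lamp_switch above 0.012 m).
It fails at once if the bottle is knocked over (angle between bottle_mid's own z axis and vertical above 0.5 rad).
It also fails if it takes over 35 s, if anything falls off the work surface, if the arm or the gripper's body presses on something with over 40 N, if the wrist force passes 120 N, or if a joint passes its speed limit or range.

ROBOT

A 6-joint arm with a two-finger parallel gripper is mounted at the origin on the work surface. World frame = base frame: x ahead of the robot, y to its left, z up, the work surface at z = 0. Lengths are in m, angles in degrees, forces in N, time in s.
With the tool pointing down it reaches from about 0.4 to 0.825 m from the base axis. Payload 7 kg.
Tool frame: the origin (TCP) lies midway between the tips of the shut fingers; the grasp point (between the pads) lies 19 mm behind it; y points along the fingers, z is the direction in which the jaws open and shut, and the axes are right-handed (so a half turn about y gives the same grasp; the last joint's range is limited). The gripper opens to 88 mm and grips with 3 to 60 N. Pads are 19 mm wide; open, the fingers measure 130 mm over their backs; the gripper's body (78 mm by 193 mm) begins 47 mm behind the grasp point.
Start: joints at [-49.326, 20.546, 0.682, 0, -70.136, -16.507], TCP at [0.276, -0.616, 0.227] pointing down, gripper open.
Joint ranges: [-176.03, 176.03], [-82.01, 121.73], [-58.28, 71.71], [-173.87, 95.51], [-174.79, -0.11], [-173.66, 173.66]. Speed limits (degrees/s): [136.94, 136.94, 172.46, 180, 180, 180].

INTERFACE

Orientations are given as [roll, pitch, yaw] about the fixed x, y, z axes, in that order (R = Rz(yaw) Ry(pitch) Rx(roll)).
In Python, from plant import ctrl gives the robot as it stands.
- The arm moves only by the tool step_arm, never from a script. Its argument "rows" is a list that holds one entry, the list of rows, each a list of 7 numbers: the gripper command: -1 is shut, 1 is fully open, values between are in proportion, then the shift along the world's x, y, z in cm, then the turn, a rotation vector about the world's x, y, z in degrees. In form: [[[fingers, tx, ty, tz, rx, ry, rz], ...]]. A call has 1 to 12 rows; each row shifts and turns the commanded pose from where the row before left it; what a row does not reach is not made up. A row lasts 1/8 s, in which the tool goes at most 62.5 mm and 10.7 degrees, less where a joint would pass 70% of its speed; a pose out of reach is approached as far as the arm can. A call is refused whole if a number of a shift passes 6.25 or a number of a turn 10.7, either way. A call with a gripper value outside its range is refused whole. The fingers move at their own pace and stop on an object; the grip force is fixed at half the most. Time passes only in rows, so rows that do not move let the fingers close. It gives the time, the measured TCP pose, the force and the opening at its end, in the units of the state.
- ctrl.get_obs(): the state, without advancing time (a new reading comes with each control period).
- ctrl.snapshot(name): name is "scene" or "side" or "wrist"; returns the picture (384x512x3 uint8, blue, green, red); there is no depth.
- ctrl.camera_params(name): a dict with "vertical_fov" (degrees; the focal length in pixels is half the picture's height over the tangent of half this angle, whatever the lens; pixels are square), "cx", "cy" (the principal point, pixels), "k1" (the pictures are not rectified: a ray, as slopes to the right and down, at radius r is drawn at 1 + k1 r^2 times it, then the intrinsics apply), "rvec" (rotation vector, rad) and "tvec" (3), from world to camera coordinates, as OpenCV has them. Camera axes: x right, y down, z forward; pixel columns grow to the right and rows downward; lengths in m; the calibration is good to about 2 mm. A picture is of the moment at which its call begins: read the wrist's pose just before it. camera_params takes no time and is no camera call; for the wrist camera it gives the pose at the moment of the call.
- ctrl.close_job(): hands the job in, once; it reports no verdict.
The state is a dict: "clock": time; "joint_pos": joint angles; "qvel": joint speeds; "tau": joint torques, N m; "tool_pos": TCP position; "orientation": TCP orientation; "force": force on the tool from outside, world axes, zero at the start; "moment": the same for the moment, N m; "opening": finger opening in m.
Only numpy, scipy, OpenCV 4.12 (cv2) and the standard library are available. Lean on these libraries where they do the work, as an engineer would, in place of code of your own. Each camera call takes 0.05 s, during which the arm holds its last target. There are 200 camera calls.

## Working session

There is one attempt and no reset: what is moved stays moved. The work goes in short steps, Python scripts to look and compute and a tool call to move; the robot and the scene stay as the last step left them, time stands still between calls to the robot, and variables do not carry over. Pictures are saved under pics/ and viewed, about 8 in all and at most 12, crops included, and the job is handed in when it is done.

Besides the shell and the picture viewer there is one more tool, called after "Emit:" as name(argument=value, ...), one argument or row to a line, values as JSON. step_arm: Moves the arm, as the interface text tells. Its arguments: {"type":"object","properties":{"rows":{"type":"array"}},"required":["rows"]}

```bash
mkdir -p pics
cat > h.py <<'E'
import numpy as np, cv2
from plant import ctrl
def K(p,h=384):
    f=h/2/np.tan(np.radians(p["vertical_fov"])/2); return f
def ray(p,u,v):
    f=K(p); d=np.array([(u-p["cx"])/f,(v-p["cy"])/f]); s=d.copy()
    for _ in range(30): s=d/(1+p["k1"]*(s@s))
    R=cv2.Rodrigues(np.array(p["rvec"],float))[0]; t=np.array(p["tvec"],float).ravel()
    return -R.T@t, R.T@np.array([s[0],s[1],1])
def at_z(p,u,v,z):
    c,d=ray(p,u,v); return c+d*(z-c[2])/d[2]
def proj(p,X):
    R=cv2.Rodrigues(np.array(p["rvec"],float))[0]; c=R@np.array(X)+np.array(p["tvec"]).ravel()
    s=c[:2]/c[2]; s=s*(1+p["k1"]*(s@s)); return s*K(p)+[p["cx"],p["cy"]]
E
python3 - <<'E'
from h import *
o=ctrl.get_obs(); print(o)
for n in("scene","side"):
    cv2.imwrite(f"pics/{n}0.png",ctrl.snapshot(n)); print(n,ctrl.camera_params(n))
E
```

```text
{'clock': 0.0, 'joint_pos': array([-4.93278574e+01,  2.05913416e+01,  6.33149594e-01, -2.10856741e-02,
       -7.01347903e+01, -1.65072953e+01]), 'qvel': array([-0.10403363,  0.0383511 ,  0.09063895, -0.02111653,  0.04132537,
       -0.04652541]), 'tau': array([-1.19537628e-03, -5.82718670e+01,  2.93055439e+01,  6.99739069e+00,
        6.70002846e-03, -2.31056301e-04]), 'tool_pos': array([ 0.27610342, -0.6154087 ,  0.22561596]), 'orientation': array([-8.99052175e+01,  7.41766086e-03,  2.41576722e+01]), 'force': array([-0.49664933,  0.73152803,  0.33276886]), 'moment': array([ 0.00247932,  0.02404441, -0.06258504]), 'opening': 0.08771857293051637}
scene {'vertical_fov': 54.805276490496944, 'cx': 258.66176731088257, 'cy': 185.58647858341573, 'k1': -0.10302092405926466, 'rvec': array([ 0.71106221,  2.47816545, -1.26687889]), 'tvec': array([ 0.4231704 , -0.14174986,  1.11907453])}
side {'vertical_fov': 57.040654137315606, 'cx': 251.73536110748526, 'cy': 190.85733612430053, 'k1': -0.02322735913194959, 'rvec': array([ 0.6072256 , -2.6231561 ,  1.25117709]), 'tvec': array([0.56623823, 0.17643767, 0.68860269])}
```

View pics/scene0.png

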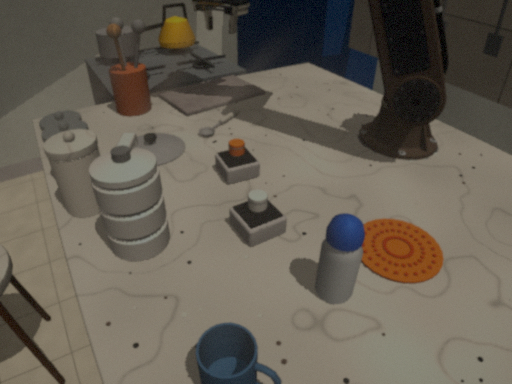

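View pics/side0.png

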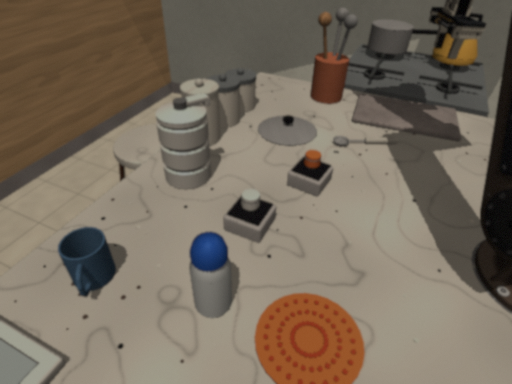

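Scene view: orange knob top ≈(236,143), white knob ≈(257,196), bottle cap ≈(346,230). Side view: orange ≈(313,155), white ≈(250,196), bottle ≈(210,250). Box corners are also visible, and nothing tall is close to the orange knob.

Run:
```python
from h import *
s=ctrl.camera_params("scene");d=ctrl.camera_params("side")
print("orange",at_z(s,236.5,142,.09),at_z(d,313,154,.09))
print("white",at_z(s,257.5,195,.09),at_z(d,250,195,.09))
print("bottle",at_z(s,346,228,.15),at_z(d,209,249,.15))
for n,c in(("scene",[(215,152),(243,142),(259,160),(229,171)]),("side",[(307,157),(332,167),(317,185),(289,173)])):
    p=ctrl.camera_params(n); print(n,[at_z(p,*q,.05)[:2].round(3) for q in c])
ims=[]
for n,u,v in(("scene",236,155),("side",312,168)):
    im=cv2.imread(f"pics/{n}0.png")[v-35:v+35,u-45:u+45]; ims.append(cv2.resize(im,None,fx=4.4,fy=4.4,interpolation=2))
cv2.imwrite("pics/c0.png",np.hstack(ims))
```

```text
orange [ 0.50924222 -0.09129193  0.09      ] [ 0.50758318 -0.09060146  0.09      ]
white [0.580166  0.1168282 0.09     ] [0.57686227 0.11876386 0.09      ]
bottle [0.55218879 0.32551611 0.15      ] [0.54661889 0.32786917 0.15      ]
scene [array([ 0.547, -0.137]), array([ 0.459, -0.146]), array([ 0.472, -0.047]), array([ 0.559, -0.042])]
side [array([ 0.532, -0.131]), array([ 0.461, -0.117]), array([ 0.472, -0.029]), array([ 0.548, -0.043])]
```

View pics/c0.png

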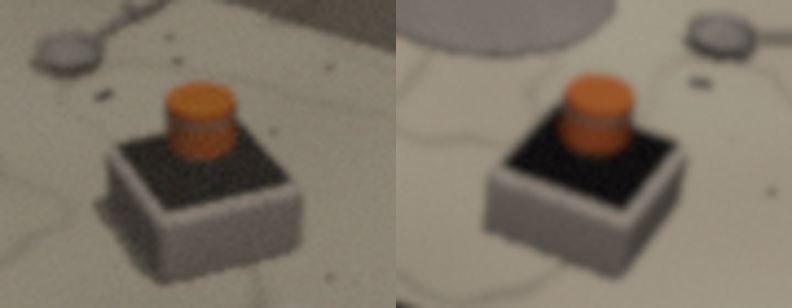

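Both cameras agree on the orange knob at about (0.508, -0.090). Moving above it.

Emit:
step_arm(
  rows=[
    [[1,1.9,4.4,0,0,0,0],[1,1.9,4.4,0,0,0,0],[1,1.9,4.4,0,0,0,0],[1,1.9,4.4,0,0,0,0],[1,1.9,4.4,0,0,0,0],[1,1.9,4.4,0,0,0,0],[1,1.9,4.4,0,0,0,0],[1,1.9,4.4,0,0,0,0],[1,1.9,4.4,0,0,0,0],[1,1.9,4.4,0,0,0,0],[1,2.1,4.3,0,0,0,0],[1,2.1,4.3,0,0,0,0]],
  ],
)

```text
clock: 1.6
tool_pos: [0.5086, -0.0882, 0.2265]
orientation: [-90.0, 0.0, 24.2]
force: [1.0, -0.9, -0.1]
opening: 0.0878
```

Emit:
step_arm(
  rows=[
    [[1,0,0,0,0,0,0],[1,0,0,0,0,0,0]],
  ],
)

```text
clock: 1.85
tool_pos: [0.5079, -0.0898, 0.2262]
orientation: [-90.0, 0.1, 24.2]
force: [0.1, 0.4, -0.6]
opening: 0.0875
```

Run:
```python
from h import *
p=ctrl.camera_params("wrist"); im=ctrl.snapshot("wrist"); cv2.imwrite("pics/w1.png",im)
o=ctrl.get_obs(); print(o["clock"],o["tool_pos"],o["orientation"],o["force"],o["opening"])
print("expected px",proj(p,[.508,-.09,.09]))
m=cv2.inRange(cv2.cvtColor(im,cv2.COLOR_BGR2HSV),(3,130,80),(20,255,255))
n,l,st,c=cv2.connectedComponentsWithStats(m); print(st[1:][st[1:,4]>50],c[1:][st[1:,4]>50])
```

```text
1.9 [ 0.50780991 -0.09022131  0.22631187] [-8.99864575e+01  3.89493425e-02  2.41562507e+01] [-0.05113881 -1.39869989  0.04583354] 0.08751247606163899
expected px [255.49817368 182.75067507]
[[ 229  156   42   46 1452]] [[249.41460055 179.6046832 ]]
```

View pics/w1.png

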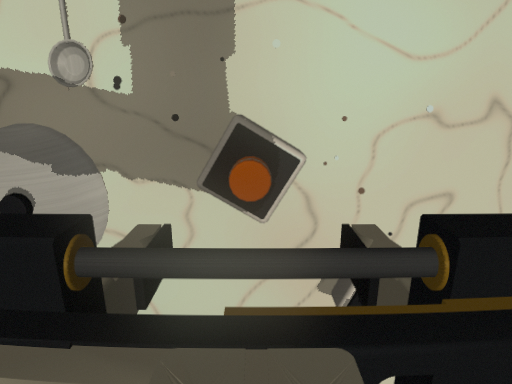

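Wrist view: the orange knob's top face is centred at about (250,181), about 5 px left of the predicted (255,183). Correcting for that.

Run:
```python
from h import *
p=ctrl.camera_params("wrist"); print(at_z(p,250,181,.09), at_z(p,250,180,.09))
```

```text
[ 0.5084975  -0.09574604  0.09      ] [ 0.50763648 -0.09612699  0.09      ]
```

Emit:
step_arm(
  rows=[
    [[1,0,-0.4,-1.5,0,0,0],[1,0,0,-2,0,0,0],[1,0,0,-2,0,0,0],[1,0,0,-2,0,0,0],[1,0,0,-2,0,0,0],[1,0,0,-2,0,0,0],[1,0,0,-2,0,0,0],[1,0,0,-1.5,0,0,0],[1,0,0,-1,0,0,0],[1,0,0,-0.6,0,0,0],[1,0,0,0,0,0,0],[1,0,0,0,0,0,0]],
  ],
)

```text
clock: 3.4
tool_pos: [0.5087, -0.0938, 0.061]
orientation: [-90.0, -0.0, 24.2]
force: [-0.7, -0.4, -0.5]
opening: 0.0879
```

Run:
```python
from h import *
a=ctrl.snapshot("scene")[100:190,180:300]; b=ctrl.snapshot("side")[115:205,255:375]
cv2.imwrite("pics/c2.png",cv2.resize(np.hstack([a,b]),None,fx=3.3,fy=3.3,interpolation=2))
```

```text
(no output)
```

View pics/c2.png

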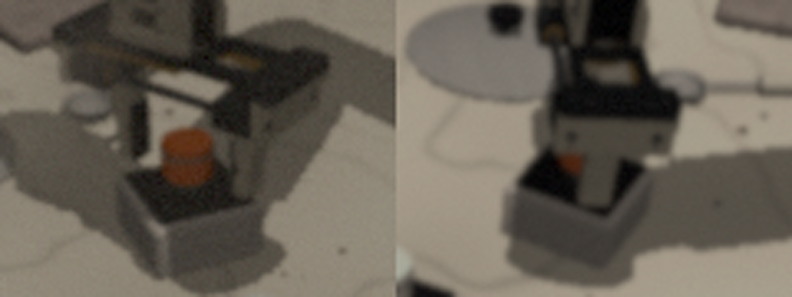

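The knob sits between the open fingers, with the tips just above the box. Closing.

Emit:
step_arm(
  rows=[
    [[-1,0,0,0,0,0,0],[-1,0,0,0,0,0,0],[-1,0,0,0,0,0,0],[-1,0,0,0,0,0,0],[-1,0,0,0,0,0,0],[-1,0,0,0,0,0,0],[-1,0,0,0,0,0,0],[-1,0,0,0,0,0,0]],
  ],
)

```text
clock: 4.5
tool_pos: [0.5091, -0.0953, 0.0608]
orientation: [-90.1, -0.0, 24.2]
force: [4.9, -12.6, -3.8]
opening: 0.0396
```

Gripped at 39.6 mm. There is a 13 N side load toward −y, so I'll ease that way and then pull up.

Emit:
step_arm(
  rows=[
    [[-1,0.1,-0.2,0,0,0,0],[-1,0,0,0,0,0,0],[-1,0,0,0.4,0,0,0],[-1,0,0,0.4,0,0,0],[-1,0,0,0.4,0,0,0],[-1,0,0,0.4,0,0,0],[-1,0,0,0.4,0,0,0],[-1,0,0,0.4,0,0,0],[-1,0,0,0,0,0,0],[-1,0,0,0,0,0,0]],
  ],
)

```text
clock: 5.75
tool_pos: [0.5092, -0.0957, 0.0849]
orientation: [-90.0, -0.0, 24.2]
force: [-2.0, 5.0, 3.1]
opening: 0.0395
```

Run:
```python
from h import *
a=ctrl.snapshot("scene")[100:190,180:300]; b=ctrl.snapshot("side")[115:205,255:375]
cv2.imwrite("pics/c3.png",cv2.resize(np.hstack([a,b]),None,fx=3.3,fy=3.3,interpolation=2))
```

```text
(no output)
```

View pics/c3.png

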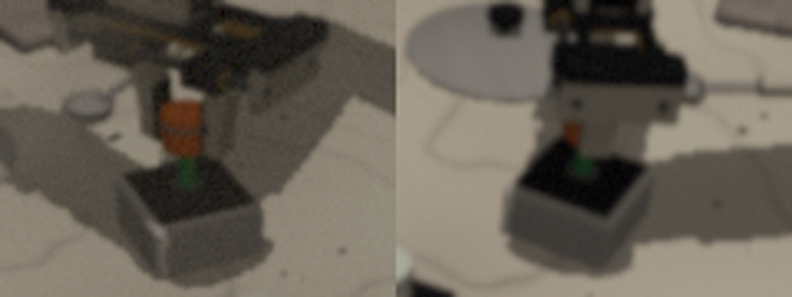

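The knob is out, with its green stem showing. Holding for just over two seconds, then pushing home.

Emit:
step_arm(
  rows=[
    [[-1,0,0,0,0,0,0],[-1,0,0,0,0,0,0],[-1,0,0,0,0,0,0],[-1,0,0,0,0,0,0],[-1,0,0,0,0,0,0],[-1,0,0,0,0,0,0],[-1,0,0,0,0,0,0],[-1,0,0,0,0,0,0],[-1,0,0,0,0,0,0],[-1,0,0,0,0,0,0],[-1,0,0,0,0,0,0],[-1,0,0,0,0,0,0]],
  ],
)

```text
clock: 7.35
tool_pos: [0.5092, -0.0957, 0.0848]
orientation: [-90.0, 0.0, 24.2]
force: [-3.1, 5.9, 3.0]
opening: 0.0392
```

Emit:
step_arm(
  rows=[
    [[-1,0,0,0,0,0,0],[-1,0,0,0,0,0,0],[-1,0,0,0,0,0,0],[-1,0,0,0,0,0,0],[-1,0,0,0,0,0,0],[-1,0,0,0,0,0,0]],
  ],
)

```text
clock: 8.1
tool_pos: [0.5092, -0.0957, 0.0849]
orientation: [-90.0, 0.0, 24.2]
force: [-2.9, 4.1, 1.6]
opening: 0.0396
```

Emit:
step_arm(
  rows=[
    [[-1,0,0,-0.4,0,0,0],[-1,0,0,-0.4,0,0,0],[-1,0,0,-0.4,0,0,0],[-1,0,0,-0.4,0,0,0],[-1,0,0,-0.4,0,0,0],[-1,0,0,-0.4,0,0,0],[-1,0,0,-0.1,0,0,0],[-1,0,0,0,0,0,0],[-1,0,0,0,0,0,0]],
  ],
)

```text
clock: 9.22
tool_pos: [0.5093, -0.0957, 0.0606]
orientation: [-90.0, -0.0, 24.2]
force: [-6.7, 7.3, 11.9]
opening: 0.0394
```

Emit:
step_arm(
  rows=[
    [[1,0,0,0,0,0,0],[1,0,0,0,0,0,0],[1,0,0,0,0,0,0],[1,0,0,0,0,0,0],[1,0,0,0,0,0,0],[1,0,0,0,0,0,0]],
  ],
)

```text
clock: 9.98
tool_pos: [0.5093, -0.0958, 0.0595]
orientation: [-90.0, 0.0, 24.2]
force: [-0.4, -0.0, -0.4]
opening: 0.0874
```

Emit:
step_arm(
  rows=[
    [[1,0,0,1,0,0,0],[1,0,0,2,0,0,0],[1,0,0,2,0,0,0],[1,0,0,2.5,0,0,0],[1,0,0,2.5,0,0,0],[1,0,0,2.5,0,0,0],[1,0,0,2,0,0,0],[1,0,0,1,0,0,0],[1,0,0,0,0,0,0],[1,0,0,0,0,0,0]],
  ],
)

```text
clock: 11.22
tool_pos: [0.5088, -0.0958, 0.2138]
orientation: [-90.0, 0.1, 24.2]
force: [-0.3, -0.4, 0.4]
opening: 0.0876
```

Run:
```python
from h import *
a=ctrl.snapshot("scene")[100:310,180:400]; b=ctrl.snapshot("side")[115:325,185:375]
cv2.imwrite("pics/c4.png",cv2.resize(np.hstack([a,b]),None,fx=1.95,fy=1.95,interpolation=2)); print(ctrl.get_obs()["force"])
```

```text
[1.06172624 0.17573916 0.58232278]
```

View pics/c4.png

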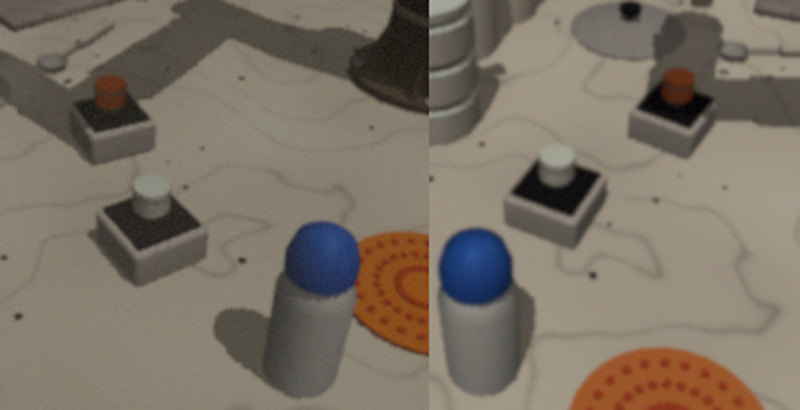

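The orange knob is home with no stem showing, the white knob is still in, and the bottle stands where it was. The gripper is clear of everything.

```bash
python3 -c "
from plant import ctrl
print(ctrl.close_job())"
```

```text
the job is handed in; nothing more can be done
None
```

I pulled the orange fan knob out, held it in the gripper at its stop for about 2.4 s, then pushed it fully home, let go and backed off about 15 cm above it. I handed the job in at about 11.3 s; no verdict was reported.

- **Knob out:** the green stem was clearly visible, and the tool had risen 24 mm. I didn't let go while it was out, so the catch holding by itself wasn't tested.
- **Knob home:** the tool returned to the grasp height and met about 12 N of resistance. The last pictures show no stem.
- **Rest of the scene:** in the last pictures the white lamp knob is still in and the bottle is upright in its place. The wrist force is near zero.
- **Disagreement:** the wrist camera put the knob about 5 mm further toward −y than the fixed cameras did. I aimed between the two, which gave a side load of about 13 N when the fingers closed. I eased it down to about 5 N during the pull.

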